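# Check and reset a latching stop button

### The job

Do the machine's stop check: press the winged mushroom stop button straight in until it latches, and let go so that it stays in by itself; then twist it clockwise (seen from above) by pushing on a wing until it unlatches and pops out again, and let it spring back. After that press the round button on its small box fully in and let it come back up. It is all fingertip pressing and pushing: leave the square key unpressed, and do not lift or shove the two small boxes or the things lying round about.

Things in the scene. Friction and masses are not known exactly. Their poses are not given: they have to be found in the camera images.
- stop_station: Stop station bolted to the table: grey box 84 x 84 mm, 46 mm high, with a 54 mm aluminium collar up to 52 mm and on it the black mushroom head. Origin: centre of the underside, on the head's axis; z up; yaw varies by up to 0.3 rad. With the head untwisted its wings lie along the box's +y and -y axes. Cable gland on the +x side.
- stop_press (a joint): How far the mushroom head is pushed in, m: 0 out, 0.012 at the stop. It latches at about 0.010 (push to 0.012 to be sure, then let go: it stays at about 0.010). A spring pushes it out, about 2 N at the top; about 6 N near the bottom, then it meets a hard stop.
- stop_twist (a joint): Twist of the head, rad, clockwise seen from above: 0 at rest, 1.0 at the stop; it does not turn the other way. A light spring (0.02 Nm at rest, 0.08 Nm at 1.0) turns it back when let go. A latched head is freed at about 0.5 rad and then pops out by its own spring; about 0.75 rad is ample.
- stop_top (a point): Top centre of the mushroom head (60 mm across, domed, 92 mm above the table when out); it moves down with the head.
- wing_left (a point): Middle of the outer part of the head's wing on the station's +y side, 41 mm from the axis; it moves and turns with the head (its axes are the head's: y points outward along the wing, -x is the side to push on for a clockwise twist). Each wing is a block 14 mm thick and 16 mm high (8 mm above and below this point) and reaches from the 30 mm radius of the cap to 48 mm. With the head latched, 12 mm of air lie between the wing's underside and the box.
- wing_right (a point): The same on the opposite wing (station's -y side), 41 mm from the axis: here the +x side is the one to push on for a clockwise twist.
- reset_box: Small loose grey box with the round black button, 76 (x) x 60 (y) mm, 44 mm high, 0.7 kg, standing on the table. Origin: centre of the underside, z up. The button sits over the centre.
- reset_key (a joint): How far the round button is pressed, m: 0 out, 0.006 fully in. Sprung: 1.5 N at the top, 5 N fully in; it comes back by itself.
- reset_top (a point): Top centre of the round button (32 mm across, 58 mm above the table, 10 mm above its aluminium ring), moves with it.
- inch_box: Loose box exactly like the other, but with a square black key, 30 x 30 mm, that must not be pressed. Origin: centre of the underside.
- inch_key (a joint): How far the square key is pressed, m: 0 out, 0.006 in. Leave it.
- limb_d_mid (a point): Centre of a small carved wooden puppet limb with a screw eye, 21 x 111 x 18 mm, lying loose among the boxes. Leave it.
- dowel_mid (a point): Centre of a beech dowel, 18 x 180 x 18 mm, lying loose among the boxes. Leave it.
- sanding_block_mid (a point): Centre of a cork sanding block, 62 x 112 x 36 mm, behind the boxes. Leave it.
- tube_white_mid (a point): Centre of a small white paint tube, 31 x 110 x 28 mm, behind the boxes. Leave it.
Things that resemble listed ones, but are neither listed nor needed, are in the scene too. What is shaped like the inch_box but green is not meant.

How it is judged:
By the outcome, as a careful person would: the job done as asked, in the order asked, and still so for the second after the job is handed in, with the robot touching nothing.
It also fails if it takes over 51 s, if anything falls off the work surface, if the arm or the gripper's body presses on something with over 40 N, if the wrist force passes 120 N, or if a joint passes its speed limit or range.

### The arm

A 6-joint arm with a two-finger parallel gripper is mounted at the origin on a cart in front of the work surface, level with it; the furniture and walls round the work are solid. World frame = base frame: x ahead of the robot, y to its left, z up, the work surface at z = 0. Lengths are in m, angles in rad, forces in N, time in s.
With the tool pointing down it reaches from about 0.3 to 0.875 m from the base axis. Payload 6.4 kg.
Tool frame: the origin (TCP) lies midway between the tips of the shut fingers; the grasp point (between the pads) lies 19 mm behind it; z points along the fingers, y is the line along which they close (so a half turn about z gives the same grasp; the last joint's range is limited). The gripper opens to 88 mm and grips with 3 to 60 N. Pads are 18 mm wide; open, the fingers measure 123 mm over their backs; the gripper's body (75 mm by 187 mm) begins 45 mm behind the grasp point.
Start: joints at [0.896, 0.181, 1.607, -0, 1.354, -0.206], TCP at [0.26, 0.513, 0.239] pointing down, gripper open.
Joint ranges: [-2.99, 2.99], [-0.89, 2.07], [0.3, 2.58], [-1.14, 4.28], [0, 2.63], [-3.12, 3.12]. Speed limits (rad/s): [2.57, 2.57, 3.01, 3.14, 3.14, 3.14].

### API

Orientations are given as a unit quaternion [w, x, y, z].
In Python, from bench import env, vision, close_job, finder gives the robot as it stands.
- The arm moves only by the tool move_arm, never from a script. Its argument "moves" is a list of rows, each a list of 4 numbers: the shift along the tool's x, y, z in m, then the turn about the tool's z in degrees. A call has 1 to 5 rows; each row is the pose to reach, as a shift and turn from the pose commanded when the call began, along the tool's axes at that moment; what a row does not reach only later rows make up. A row lasts 1/12 s, in which the tool goes at most 41.7 mm and 7.16 degrees, less where a joint would pass 70% of its speed; a pose out of reach is approached as far as the arm can. A call with a gripper value outside its range is refused whole. "hand" is the opening, from 0 (shut) to 1 (fully open), set as the call begins (left out, the last holds). The fingers move at their own pace and stop on an object; "grip_force" is the grip in N (left out, the last holds). Time passes only in rows, so rows that repeat a pose let the fingers close. It gives the time, the measured TCP pose, the force, the opening and the grip force at its end, in the units of the state.
- env.get_obs(): the state, without advancing time (a new reading comes with each control period).
- vision.camera(name): name is "scene" or "top" or "wrist"; returns the picture (384x512x3 uint8, red, green, blue); there is no depth.
- vision.get_calibration(name): a dict with "vfov" (degrees; the focal length in pixels is half the picture's height over the tangent of half this angle, whatever the lens; pixels are square), "cx", "cy" (the principal point, pixels), "xyz" and "attitude" of the camera in the world; the wrist camera has in their place "T_tool_cam" (4x4, takes a point from camera to tool coordinates, whose origin is the TCP and whose axes are the flange's). Camera axes: x right, y down, z forward; pixel columns grow to the right and rows downward; lengths in m; the calibration is good to about 2 mm. A picture is of the moment at which its call begins: read the wrist's pose just before it. get_calibration takes no time and is no camera call.
- close_job(): hands the job in; it is judged then, once.
Trained networks look in the newest picture that a camera, given by its name, has taken for a name from the list of things; names that differ only in an ending like _2 or _b are one class to them, and where a whole thing is asked for, a point or a joint stands for the part that bears it (a point fixed in the world has none). Each returns a list of dicts, best first, with "score" (0 to 1); they miss things now and then, are a little off and sometimes report something else, mostly with a low value. They report only what shows in the picture. A call takes as long as a camera call. They do not tell look-alikes from the thing itself.
- finder.spot_in(camera, thing): "at" ([x, y, z] in m, in world coordinates, good to about 4 mm: the middle of the surface that is visible of it).
The state is a dict: "time_s": time; "joint_positions": joint angles; "dq": joint speeds; "tau": joint torques, N m; "tcp_pos": TCP position; "tcp_rot": TCP orientation; "wrist_force": force on the tool from outside, world axes, zero at the start; "moment": the same for the moment, N m; "opening": finger opening in m; "grasp_force": force on a finger pad.
Only numpy, scipy, OpenCV 4.12 (cv2) and the standard library are available. Lean on these libraries where they do the work, as an engineer would, in place of code of your own. Each camera call takes 0.05 s, during which the arm holds its last target. There are 200 camera calls.

## Working session

There is one attempt and no reset: what is moved stays moved. The work goes in short steps, Python scripts to look and compute and a tool call to move; the robot and the scene stay as the last step left them, time stands still between calls to the robot, and variables do not carry over. Pictures are saved under pics/ and viewed, at most 10 in all, crops included, and the job is handed in when it is done.

Besides the shell and the picture viewer there is one more tool, called after "Call:" as name(argument=value, ...), one argument or row to a line, values as JSON. move_arm: Moves the arm, as the interface text tells. Its arguments: {"type":"object","properties":{"moves":{"type":"array"},"hand":{"type":"number"},"grip_force":{"type":"number"}},"required":["moves"]}

```bash
mkdir -p pics; python3 - <<'E'
from bench import env,vision,finder
import cv2,numpy as np
o=env.get_obs();print(o['time_s'],o['tcp_pos'],o['tcp_rot'],o['opening'])
ims=[]
for c in("scene","top"):
    im=vision.camera(c);cv2.imwrite(f'pics/{c}0.png',im[:,:,::-1])
    k=vision.get_calibration(c);print(c,k)
    for t in("stop_station","stop_top","wing_left","wing_right","reset_box","reset_top","inch_box","inch_key"):
        print(t,[(np.round(d['at'],3).tolist(),round(d['score'],2)) for d in finder.spot_in(c,t)[:3]])
print(vision.get_calibration("wrist"))
print(env.get_obs()['time_s'])
E
```

```text
0.0 [0.25946193 0.51256381 0.23782731] [-3.72208249e-04  2.32265476e-01  9.72652057e-01 -7.65189360e-04] 0.08775739924686471
scene {'vfov': 57.73083940052021, 'cx': 254.44370056084105, 'cy': 197.02811339653928, 'xyz': array([ 0.15211224, -0.59984077,  0.69067555]), 'attitude': array([-0.34837536,  0.87396042, -0.31735687,  0.11879567])}
stop_station [([0.494, -0.08, 0.013], 0.3)]
stop_top [([0.452, -0.361, 0.086], 0.57)]
wing_left [([0.453, -0.365, 0.089], 0.92), ([0.62, -0.405, 0.015], 0.67), ([0.5, -0.172, 0.044], 0.29)]
wing_right [([0.45, -0.365, 0.089], 0.59)]
reset_box [([0.497, -0.173, 0.042], 0.83), ([0.452, -0.365, 0.09], 0.23)]
reset_top [([0.503, -0.166, 0.056], 0.57)]
inch_box [([0.512, 0.032, 0.042], 0.88), ([0.366, -0.186, 0.043], 0.7)]
inch_key [([0.364, -0.174, 0.057], 0.49)]
top {'vfov': 44.707778179819414, 'cx': 247.11234639311132, 'cy': 191.81219448326556, 'xyz': array([ 0.38014795, -0.17679619,  1.18361057]), 'attitude': array([ 0.0509985 , -0.70345877,  0.70741489, -0.04592488])}
stop_station [([0.455, -0.35, 0.043], 0.73), ([0.455, -0.354, 0.086], 0.26)]
stop_to
[... 185 characters left out ...]
 -0.16, 0.058], 0.7), ([0.668, -0.024, 0.039], 0.36)]
inch_box [([0.37, -0.168, 0.044], 0.62), ([0.522, 0.046, 0.046], 0.57), ([0.663, -0.026, 0.037], 0.51)]
inch_key [([0.364, -0.17, 0.058], 0.73), ([0.518, 0.047, 0.056], 0.53), ([0.522, 0.049, 0.044], 0.24)]
{'vfov': 71.33939089883887, 'cx': 262.41779403954143, 'cy': 195.07821370307985, 'T_tool_cam': array([[ 2.50742316e-04, -9.59712286e-01, -2.80984458e-01,
         7.23813412e-02],
       [ 9.99999924e-01,  1.56901403e-04,  3.56468443e-04,
        -8.43728258e-04],
       [-2.98020288e-04, -2.80984526e-01,  9.59712252e-01,
        -1.46797184e-01],
       [ 0.00000000e+00,  0.00000000e+00,  0.00000000e+00,
         1.00000000e+00]])}
0.9
```

```bash
python3 - <<'E'
import cv2
a=cv2.imread('pics/scene0.png');b=cv2.imread('pics/top0.png')
cv2.imwrite('pics/a.png',cv2.resize(a,(800,600)));cv2.imwrite('pics/b.png',cv2.resize(b,(800,600)))
E
```

```text
(no output)
```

View pics/a.png

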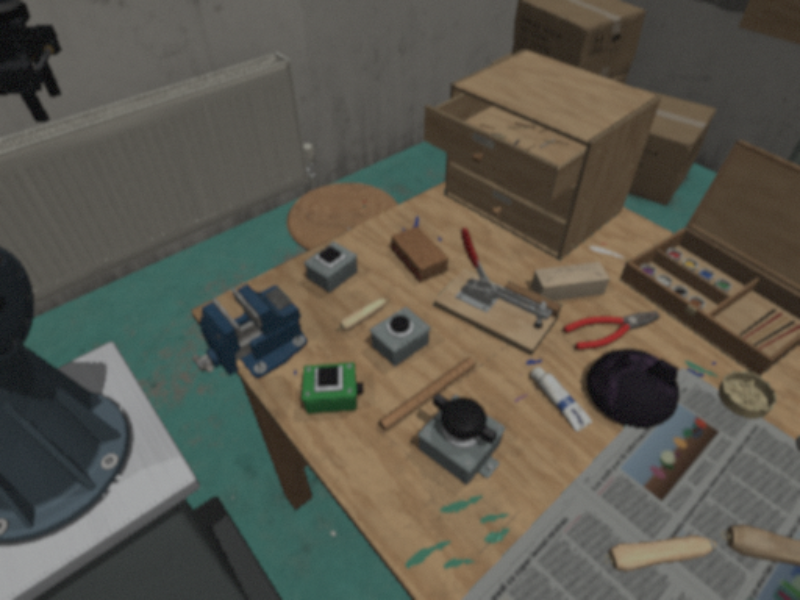

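View pics/b.png

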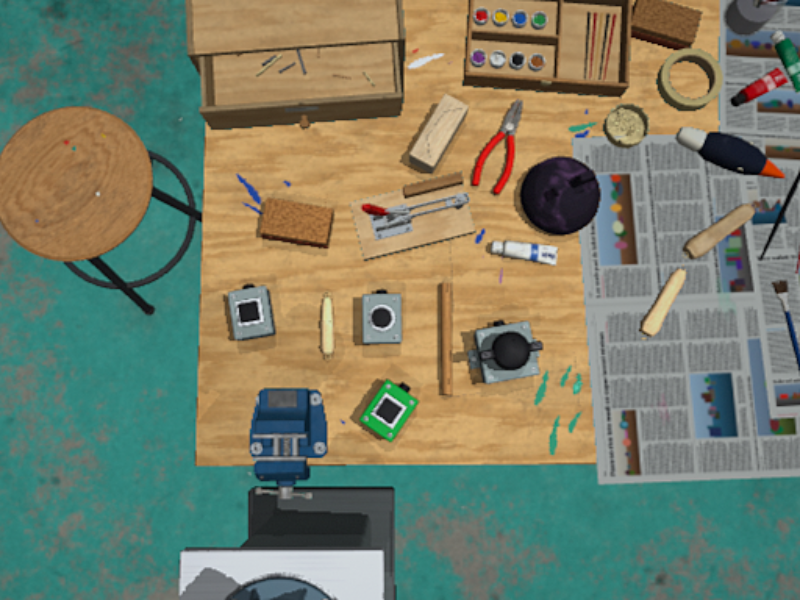

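The top view (800x600) shows the stop head at about (511,350) with its wings at (485,354) and (537,347). The round button is at (381,317). There are two square-key look-alikes, grey at (249,312) and green at (389,410), and the dowel lies at x≈446. I'll move over the station at height with the fingers shut.

Call:
move_arm(
  moves=[
    [-0.132, -0.16, 0, 0],
    [-0.132, -0.16, 0, 0],
    [-0.132, -0.16, 0, 0],
    [-0.132, -0.16, 0, 0],
    [-0.132, -0.16, 0, 0],
  ],
  hand=0,
)

```text
time_s: 1.32
tcp_pos: [0.3051, 0.309, 0.2387]
tcp_rot: [0.0, 0.232, 0.973, 0.0]
wrist_force: [1.3, 0.1, 1.1]
opening: 0.0572
grasp_force: 0.0
```

Call:
move_arm(
  moves=[
    [-0.132, -0.16, 0, 0],
    [-0.132, -0.16, 0, 0],
    [-0.132, -0.16, 0, 0],
    [-0.132, -0.16, 0, 0],
    [-0.132, -0.16, 0, 0],
  ],
)

```text
time_s: 1.73
tcp_pos: [0.3507, 0.1064, 0.2391]
tcp_rot: [0.001, 0.232, 0.973, 0.0]
wrist_force: [1.5, -0.0, 0.3]
opening: 0.0238
grasp_force: 0.0
```

Call:
move_arm(
  moves=[
    [-0.132, -0.16, 0, 0],
    [-0.132, -0.16, 0, 0],
    [-0.132, -0.16, 0, 0],
    [-0.132, -0.16, 0, 0],
    [-0.132, -0.16, 0, 0],
  ],
)

```text
time_s: 2.15
tcp_pos: [0.3962, -0.0966, 0.2392]
tcp_rot: [0.001, 0.233, 0.973, -0.0]
wrist_force: [1.8, 0.2, 0.8]
opening: 0.0005
grasp_force: 0.0
```

Call:
move_arm(
  moves=[
    [-0.132, -0.16, 0, 0],
    [-0.132, -0.16, 0, 0],
    [-0.132, -0.16, 0, 0],
    [-0.132, -0.16, 0, 0],
    [-0.132, -0.16, 0, 0],
  ],
)

```text
time_s: 2.57
tcp_pos: [0.4417, -0.2989, 0.2387]
tcp_rot: [0.0, 0.233, 0.973, -0.0]
wrist_force: [0.1, -0.2, 0.7]
opening: 0.0
grasp_force: 0.0
```

Call:
move_arm(
  moves=[
    [-0.038, -0.046, 0, -7],
    [-0.038, -0.046, 0, -14],
    [-0.038, -0.046, 0, -21],
    [-0.038, -0.046, 0, -28],
    [-0.038, -0.046, 0, -35],
  ],
)

```text
time_s: 2.98
tcp_pos: [0.4546, -0.3554, 0.2383]
tcp_rot: [-0.0, -0.073, 0.997, 0.0]
wrist_force: [-0.1, 0.7, 0.6]
opening: 0.0009
grasp_force: 0.0
```

Call:
move_arm(
  moves=[
    [0, 0, 0, 0],
    [0, 0, 0, 0],
    [0, 0, 0, 0],
  ],
)

```text
time_s: 3.23
tcp_pos: [0.4548, -0.3546, 0.2387]
tcp_rot: [0.0, -0.069, 0.998, -0.0]
wrist_force: [0.5, -0.1, -0.9]
opening: 0.0009
grasp_force: 0.0
```

```bash
cat > h.py <<'E'
import numpy as np
from scipy.spatial.transform import Rotation as R
from bench import env,vision,finder
def rot(q): return R.from_quat(np.r_[q[1:],q[0]]).as_matrix()
def tool():
    o=env.get_obs();T=np.eye(4);T[:3,:3]=rot(o['tcp_rot']);T[:3,3]=o['tcp_pos'];return T
def cam(name,T=None):
    k=vision.get_calibration(name)
    if name=="wrist": M=T@k['T_tool_cam']
    else: M=np.eye(4);M[:3,:3]=rot(k['attitude']);M[:3,3]=k['xyz']
    return M,192/np.tan(np.radians(k['vfov']/2)),k['cx'],k['cy']
def onz(C,u,v,z):
    M,f,cx,cy=C;d=M[:3,:3]@[(u-cx)/f,(v-cy)/f,1];return M[:3,3]+d*(z-M[2,3])/d[2]
def proj(C,p):
    M,f,cx,cy=C;q=M[:3,:3].T@(np.asarray(p)-M[:3,3]);return q[:2]/q[2]*f+[cx,cy]
E
python3 - <<'E'
from h import *
import cv2,pickle
T=tool();im=vision.camera("wrist");C=cam("wrist",T);pickle.dump((C,T,im),open('w0.pkl','wb'))
print(T)
for t in("stop_station","stop_top","wing_left","wing_right"):
    print(t,[(np.round(d['at'],3).tolist(),round(d['score'],2)) for d in finder.spot_in("wrist",t)[:3]])
im=im[:,:,::-1].copy()
cv2.imwrite('pics/w0.png',cv2.resize(im,(800,600)))
E
```

```text
[[-9.90405215e-01 -1.38193740e-01  2.25653390e-05  4.54792342e-01]
 [-1.38193740e-01  9.90405215e-01 -3.41383843e-05 -3.54611419e-01]
 [-1.76311184e-05 -3.69292225e-05 -9.99999999e-01  2.38744298e-01]
 [ 0.00000000e+00  0.00000000e+00  0.00000000e+00  1.00000000e+00]]
stop_station [([0.445, -0.358, 0.074], 0.7)]
stop_top [([0.453, -0.353, 0.088], 0.59)]
wing_left [([0.453, -0.356, 0.084], 0.63), ([0.502, -0.172, 0.048], 0.6), ([0.463, -0.266, 0.017], 0.22)]
wing_right [([0.453, -0.357, 0.092], 0.96), ([0.659, -0.038, 0.034], 0.7)]
```

View pics/w0.png

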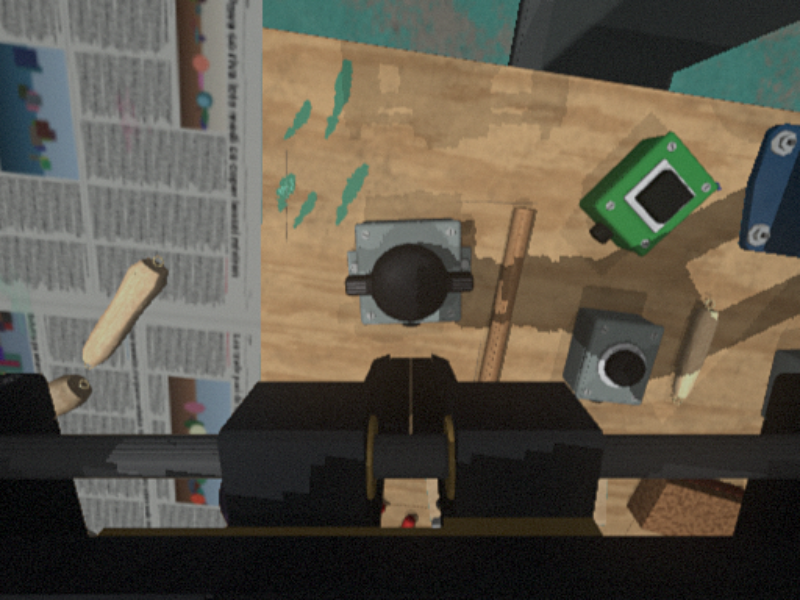

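The wrist view (800x600) shows the head at about (410,282) with wing tips at (346,285) and (473,282), aligned with the tool y axis to about 1.5°. The round button is at (628,368). Next I'll refine these by segmentation from both views.

```bash
python3 - <<'E'
from h import *
import cv2,pickle
C,T,im=pickle.load(open('w0.pkl','rb'))
Ct=cam("top");it=cv2.imread('pics/top0.png')[:,:,::-1]
def blob(im,u,v,th,r=60):
    m=((im.max(2)<th)*255).astype(np.uint8)
    w=np.zeros_like(m);cv2.rectangle(w,(u-r,v-r),(u+r,v+r),255,-1);m&=w
    n,l,s,c=cv2.connectedComponentsWithStats(m,connectivity=4);i=l[v,u];return (l==i),s[i],c[i]
def rays(pairs):
    A=np.zeros((3,3));b=np.zeros(3)
    for C,uv in pairs:
        d=onz(C,*uv,0)-C[0][:3,3];d/=np.linalg.norm(d);P=np.eye(3)-np.outer(d,d);A+=P;b+=P@C[0][:3,3]
    return np.linalg.solve(A,b)
for nm,I,CC,(u,v),r in(("w stop",im,C,(262,181),60),("t stop",it,Ct,(327,224),30),("w reset",im,C,(402,235),16),("t reset",it,Ct,(244,203),12)):
    for th in(45,60):
        m,s,c=blob(I,u,v,th,r);print(nm,th,s,c.round(1))
        if 'stop' in nm:
            e=cv2.morphologyEx(m.astype(np.uint8),cv2.MORPH_OPEN,cv2.getStructuringElement(2,(25,25) if nm[0]=='w' else (15,15)))
            mo=cv2.moments(e);print('  cap',e.sum(),mo['m10']/max(mo['m00'],1),mo['m01']/max(mo['m00'],1),cv2.boundingRect(e))
            print('  rect',cv2.minAreaRect(np.argwhere(m)[:,::-1].astype(np.float32)))
a=onz(C,346/1.5625,285/1.5625,.076);b=onz(C,473/1.5625,282/1.5625,.076);print('tips',a,b,np.linalg.norm(a-b),(a+b)/2)
E
```

```text
w stop 45 [     0      0    512    384 194605] [255.4 191.4]
  cap 193603 255.37685366445768 191.46044224521313 (0, 0, 512, 384)
  rect ((255.5, 191.5), (383.0, 511.0), 90.0)
w stop 60 [ 222  156   81   53 2254] [263.7 180.4]
  cap 1533 266.32159165035876 182.58512720156557 (243, 157, 46, 49)
  rect ((263.3414611816406, 179.57318115234375), (50.02850341796875, 68.79536437988281), 57.094757080078125)
t stop 45 [     0      0    512    384 196145] [255.3 191.4]
  cap 195813 255.23185896748427 191.36997032883414 (0, 0, 512, 384)
  rect ((255.5, 191.5), (383.0, 511.0), 90.0)
t stop 60 [303 213  44  32 571] [324.5 224.7]
  cap 471 326.1783439490446 224.2675159235669 (315, 213, 24, 24)
  rect ((325.0768127441406, 224.41287231445312), (29.566789627075195, 41.16160583496094), 75.0685806274414)
w reset 45 [387 224  26  23 447] [399.7 235.2]
w reset 60 [387 224  27  24 471] [399.9 235.2]
t reset 45 [238 198  12  11  93] [243.4 202.9]
t reset 60 [238 198  12  11 112] [243.6 203. ]
tips [ 0.46371045 -0.40320458  0.076     ] [ 0.44802064 -0.30789294  0.076     ] 0.09659440414499208 [ 0.45586555 -0.35554876  0.076     ]
```

```bash
python3 - <<'E'
from h import *
import pickle
C,T,im=pickle.load(open('w0.pkl','rb'));Ct=cam("top")
def rays(pairs):
    A=np.zeros((3,3));b=np.zeros(3)
    for C,uv in pairs:
        d=onz(C,*uv,0)-C[0][:3,3];d/=np.linalg.norm(d);P=np.eye(3)-np.outer(d,d);A+=P;b+=P@C[0][:3,3]
    return np.linalg.solve(A,b).round(4)
w=[(262.3,181)];
print('cap',onz(C,262.3,181,.08),onz(Ct,326.6,224.3,.08),rays([(C,(262.3,181)),(Ct,(326.6,224.3))]))
print('reset',onz(C,399.9,235.2,.058),onz(Ct,243.5,203,.058),rays([(C,(399.9,235.2)),(Ct,(243.5,203))]))
E
```

```text
cap [ 0.45435224 -0.35544316  0.08      ] [ 0.45395721 -0.35648529  0.08      ] [ 0.4535 -0.3557  0.0841]
reset [ 0.50759462 -0.16261085  0.058     ] [ 0.50821423 -0.16019517  0.058     ] [ 0.5088 -0.1602  0.0543]
```

Call:
move_arm(
  moves=[
    [0, -0.001, 0.04, 0],
    [0, -0.001, 0.08, 0],
    [0, -0.001, 0.115, 0],
    [0, -0.001, 0.13, 0],
    [0, -0.001, 0.14, 0],
  ],
)

```text
time_s: 3.9
tcp_pos: [0.4536, -0.3542, 0.0956]
tcp_rot: [-0.001, -0.071, 0.997, 0.002]
wrist_force: [-0.7, 0.2, -0.2]
opening: 0.0004
grasp_force: 0.0
```

Call:
move_arm(
  moves=[
    [0, 0, 0.003, 0],
    [0, 0, 0.006, 0],
    [0, 0, 0.009, 0],
    [0, 0, 0.012, 0],
    [0, 0, 0.014, 0],
  ],
)

```text
time_s: 4.32
tcp_pos: [0.4559, -0.357, 0.0869]
tcp_rot: [0.001, -0.071, 0.997, -0.002]
wrist_force: [-1.3, 0.2, 3.9]
opening: 0.0004
grasp_force: 1.8
```

Call:
move_arm(
  moves=[
    [0, 0, 0.001, 0],
    [0, 0, 0.002, 0],
    [0, 0, 0.003, 0],
    [0, 0, 0.003, 0],
    [0, 0, 0.003, 0],
  ],
)

```text
time_s: 4.73
tcp_pos: [0.4554, -0.3563, 0.0823]
tcp_rot: [0.001, -0.071, 0.997, -0.001]
wrist_force: [0.6, -0.3, 4.4]
opening: 0.0004
grasp_force: 2.2
```

Call:
move_arm(
  moves=[
    [0, 0, 0.001, 0],
    [0, 0, 0.002, 0],
    [0, 0, 0.003, 0],
    [0, 0, 0.004, 0],
    [0, 0, 0.004, 0],
  ],
)

```text
time_s: 5.15
tcp_pos: [0.4561, -0.357, 0.0799]
tcp_rot: [0.001, -0.071, 0.997, -0.001]
wrist_force: [-1.9, 1.0, 14.5]
opening: 0.0004
grasp_force: 7.6
```

Call:
move_arm(
  moves=[
    [0, 0, -0.01, 0],
    [0, 0, -0.03, 0],
    [0.028, 0.052, -0.03, -1.4],
    [0.028, 0.052, -0.03, -1.4],
    [0.028, 0.052, -0.03, -1.4],
  ],
)

```text
time_s: 5.57
tcp_pos: [0.4173, -0.3043, 0.1063]
tcp_rot: [-0.002, -0.084, 0.996, 0.002]
wrist_force: [-0.4, 0.8, -1.2]
opening: 0.0006
grasp_force: 0.0
```

```bash
python3 - <<'E'
from h import *
import cv2
a=cv2.imread('pics/scene0.png');b=vision.camera("scene")[:,:,::-1]
C=cam("scene");print(proj(C,(.455,-.3557,.092)),proj(C,(.455,-.3557,.082)),env.get_obs()['tcp_pos'])
f=lambda i:cv2.resize(i[215:325,230:350],(480,440),interpolation=cv2.INTER_CUBIC)[:,:400]
cv2.imwrite('pics/s1.png',np.hstack([f(a),f(b)]))
E
```

```text
[297.32398098 262.55282739] [296.94651571 265.26049079] [ 0.41860601 -0.30630559  0.10695511]
```

View pics/s1.png

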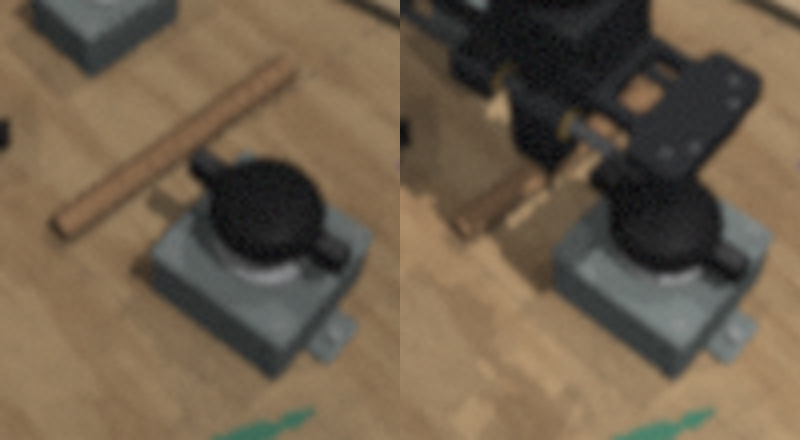

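Compared with the start, the head sits lower and less of the collar shows, so it is latched. Next I'll descend beside the left wing.

Call:
move_arm(
  moves=[
    [0, -0.002, 0.015, 0],
    [0, -0.002, 0.03, 0],
    [0, -0.002, 0.043, 0],
    [0, -0.002, 0.043, 0],
    [0, -0.002, 0.043, 0],
  ],
)

```text
time_s: 6.03
tcp_pos: [0.42, -0.3102, 0.0639]
tcp_rot: [-0.001, -0.083, 0.997, 0.001]
wrist_force: [0.5, -0.1, 0.3]
opening: 0.0002
grasp_force: 0.0
```

Call:
move_arm(
  moves=[
    [-0.004, 0, 0, 0],
    [-0.008, 0, 0, 0],
    [-0.012, 0, 0, 0],
    [-0.012, 0, 0, 0],
  ],
)

```text
time_s: 6.37
tcp_pos: [0.4331, -0.3085, 0.0655]
tcp_rot: [0.001, -0.083, 0.997, -0.001]
wrist_force: [0.3, -0.0, 0.3]
opening: 0.0004
grasp_force: 0.0
```

Call:
move_arm(
  moves=[
    [-0.0032, 0.0009, 0, 3.5],
    [-0.0065, 0.0016, 0, 7],
    [-0.0098, 0.002, 0, 10.5],
    [-0.0132, 0.0023, 0, 14],
    [-0.0165, 0.0024, 0, 17.5],
  ],
)

```text
time_s: 6.78
tcp_pos: [0.4482, -0.3031, 0.0652]
tcp_rot: [0.0, 0.071, 0.997, -0.0]
wrist_force: [-2.1, 0.6, 1.3]
opening: 0.0005
grasp_force: 0.8
```

Call:
move_arm(
  moves=[
    [-0.0032, 0.0009, 0, 3.5],
    [-0.0065, 0.0016, 0, 7],
    [-0.0098, 0.002, 0, 10.5],
    [-0.0132, 0.0023, 0, 14],
    [-0.0165, 0.0024, 0, 17.5],
  ],
)

```text
time_s: 7.2
tcp_pos: [0.4647, -0.3031, 0.0651]
tcp_rot: [-0.0, 0.222, 0.975, -0.0]
wrist_force: [-3.0, -0.3, 0.6]
opening: 0.0005
grasp_force: 0.9
```

Call:
move_arm(
  moves=[
    [-0.0032, 0.0009, 0, 3.5],
    [-0.0065, 0.0016, 0, 7],
    [-0.0093, 0.0019, 0, 10],
    [-0.0093, 0.0019, 0, 10],
    [-0.0093, 0.0019, 0, 10],
  ],
)

```text
time_s: 7.62
tcp_pos: [0.4737, -0.3052, 0.0649]
tcp_rot: [-0.0, 0.304, 0.953, -0.0]
wrist_force: [-2.7, -0.5, 1.1]
opening: 0.0004
grasp_force: 0.9
```

```bash
python3 - <<'E'
from h import *
import cv2
o=env.get_obs();p=o['tcp_pos'];R_=rot(o['tcp_rot']);print(p,R_[:,1],o['wrist_force'],o['moment'])
d=p[:2]-[.455,-.3557];print('r',np.hypot(*d))
a=cv2.imread('pics/scene0.png');b=vision.camera("scene")[:,:,::-1]
f=lambda i:cv2.resize(i[215:325,230:350],(480,440),interpolation=cv2.INTER_CUBIC)[:,:400]
cv2.imwrite('pics/s2.png',np.hstack([f(a),f(b)]))
E
```

```text
[ 0.47371412 -0.30523134  0.0648598 ] [ 5.78578026e-01  8.15627017e-01 -1.92767549e-04] [-2.72154974 -0.49615398  1.09652069] [ 0.02217116  0.38863048 -0.08507129]
r 0.0538266058369975
```

View pics/s2.png

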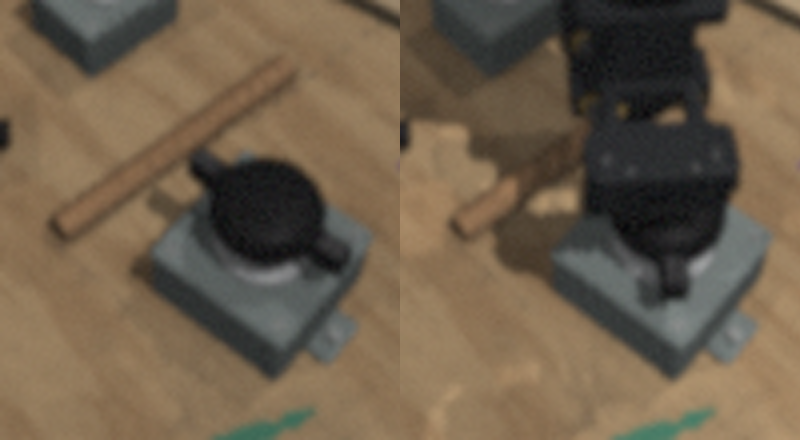

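Call:
move_arm(
  moves=[
    [0.0063, -0.0023, 0, -7],
    [0.0122, -0.0055, 0, -14],
    [0.0151, -0.0072, 0, -17.5],
  ],
)

```text
time_s: 7.92
tcp_pos: [0.4568, -0.3021, 0.0648]
tcp_rot: [-0.0, 0.152, 0.988, 0.0]
wrist_force: [-1.6, -0.3, 0.7]
opening: 0.0008
grasp_force: 0.5
```

Call:
move_arm(
  moves=[
    [0.0063, -0.0023, 0, -7],
    [0.0122, -0.0055, 0, -14],
    [0.0151, -0.0072, 0, -17.5],
  ],
)

```text
time_s: 8.17
tcp_pos: [0.4403, -0.3045, 0.0648]
tcp_rot: [0.0, 0.0, 1.0, -0.0]
wrist_force: [0.3, 0.4, -0.3]
opening: 0.0002
grasp_force: 0.3
```

Call:
move_arm(
  moves=[
    [0.0063, -0.0023, 0, -7],
    [0.0092, -0.0036, 0, -10],
    [0.02, -0.003, 0, -10],
    [0.035, 0.0, 0, -10],
    [0.05, 0.0, -0.02, -10],
  ],
)

```text
time_s: 8.58
tcp_pos: [0.3882, -0.3015, 0.0818]
tcp_rot: [-0.002, -0.083, 0.997, 0.003]
wrist_force: [-0.4, 0.0, -0.3]
opening: 0.0002
grasp_force: 0.0
```

Call:
move_arm(
  moves=[
    [0, 0, -0.04, 0],
    [0, 0, -0.08, 0],
    [0, 0, -0.08, 0],
    [0, 0, -0.08, 0],
  ],
)

```text
time_s: 8.92
tcp_pos: [0.3917, -0.3057, 0.1676]
tcp_rot: [0.002, -0.083, 0.997, -0.003]
wrist_force: [-0.6, -0.1, -0.5]
opening: 0.0003
grasp_force: 0.0
```

```bash
python3 - <<'E'
from h import *
import cv2
o=env.get_obs();print(o['tcp_pos'],o['tcp_rot'])
a=cv2.imread('pics/scene0.png');b=vision.camera("scene")[:,:,::-1];cv2.imwrite('pics/scene3.png',b)
f=lambda i:cv2.resize(i[215:325,230:350],(480,440),interpolation=cv2.INTER_CUBIC)[:,:400]
cv2.imwrite('pics/s3.png',np.hstack([f(a),f(b)]))
E
```

```text
[ 0.39170983 -0.30569606  0.16758815] [ 0.00193093 -0.08265836  0.99657213 -0.00280182]
```

View pics/s3.png

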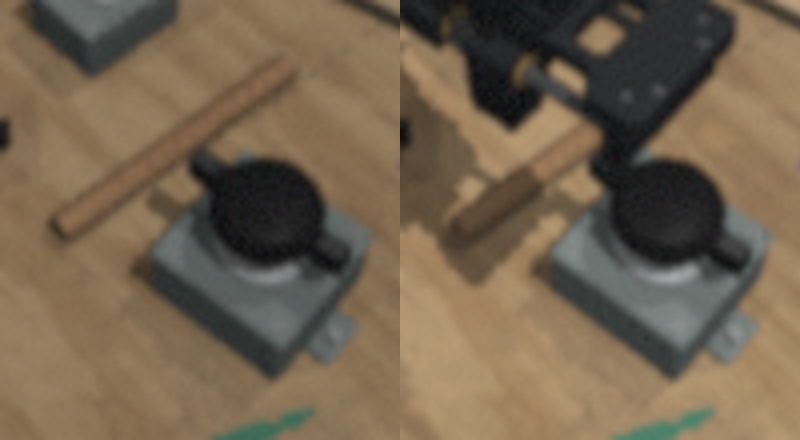

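The head is back at its starting height and angle. Next is the round button.

Call:
move_arm(
  moves=[
    [-0.1386, 0.1235, 0, 0],
    [-0.1386, 0.1235, 0, 0],
    [-0.1386, 0.1235, 0, 0],
    [-0.1386, 0.1235, 0, 0],
    [-0.1386, 0.1235, 0, 0],
  ],
)

```text
time_s: 9.38
tcp_pos: [0.5076, -0.1552, 0.1626]
tcp_rot: [-0.001, -0.084, 0.996, 0.002]
wrist_force: [0.0, 0.5, 0.1]
opening: 0.0003
grasp_force: 0.0
```

Call:
move_arm(
  moves=[
    [0, 0, 0.03, 0],
    [0, 0, 0.06, 0],
    [0, 0, 0.085, 0],
    [0, 0, 0.1, 0],
    [0, 0, 0.1, 0],
  ],
)

```text
time_s: 9.8
tcp_pos: [0.5031, -0.1571, 0.0593]
tcp_rot: [-0.004, -0.083, 0.997, 0.003]
wrist_force: [-0.7, -0.2, -0.5]
opening: 0.0003
grasp_force: 0.0
```

```bash
python3 - <<'E'
from h import *
import cv2
print(env.get_obs()['tcp_pos'])
b=vision.camera("scene")[:,:,::-1]
cv2.imwrite('pics/s4.png',cv2.resize(b[150:260,190:340],(750,550),interpolation=cv2.INTER_CUBIC))
E
```

```text
[ 0.5030671 -0.1570609  0.0592923]
```

View pics/s4.png

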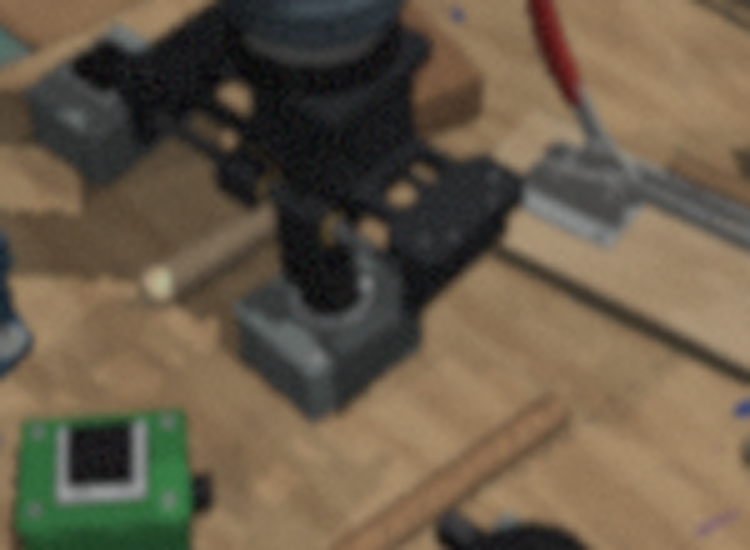

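The shut fingertips are right over the round button, about (330,290) in the crop. I'll settle, then press.

Call:
move_arm(
  moves=[
    [0, 0, -0.002, 0],
    [0, 0, -0.002, 0],
    [0, 0, -0.002, 0],
    [0, 0, -0.002, 0],
  ],
)

```text
time_s: 10.18
tcp_pos: [0.5076, -0.1599, 0.0679]
tcp_rot: [0.001, -0.083, 0.997, -0.001]
wrist_force: [0.4, -0.4, 1.1]
opening: 0.0003
grasp_force: 0.0
```

Call:
move_arm(
  moves=[
    [0, 0, 0.004, 0],
    [0, 0, 0.007, 0],
    [0, 0, 0.01, 0],
    [0, 0, 0.012, 0],
    [0, 0, 0.013, 0],
  ],
)

```text
time_s: 10.6
tcp_pos: [0.5071, -0.1595, 0.0537]
tcp_rot: [0.0, -0.083, 0.997, -0.0]
wrist_force: [-0.2, 0.7, 3.4]
opening: 0.0003
grasp_force: 2.1
```

Call:
move_arm(
  moves=[
    [0, 0, 0.001, 0],
    [0, 0, 0.002, 0],
    [0, 0, 0.003, 0],
    [0, 0, 0.003, 0],
    [0, 0, 0.003, 0],
  ],
)

```text
time_s: 11.02
tcp_pos: [0.5073, -0.1596, 0.0523]
tcp_rot: [0.0, -0.083, 0.997, -0.0]
wrist_force: [-4.8, 2.6, 16.2]
opening: 0.0003
grasp_force: 8.2
```

Bottomed out at 16 N and z 0.052, so the button is fully in. Now lift straight up and clear.

Call:
move_arm(
  moves=[
    [0, 0, -0.005, 0],
    [0, 0, -0.012, 0],
    [0, 0, -0.04, 0],
    [0, 0, -0.08, 0],
    [0, 0, -0.12, 0],
  ],
)

```text
time_s: 11.43
tcp_pos: [0.5055, -0.1586, 0.1707]
tcp_rot: [-0.002, -0.083, 0.997, 0.001]
wrist_force: [0.6, -0.6, 0.5]
opening: 0.0006
grasp_force: 0.0
```

Call:
move_arm(
  moves=[
    [0.1, 0, -0.05, 0],
    [0.1, 0, -0.05, 0],
    [0.1, 0, -0.05, 0],
    [0.1, 0, -0.05, 0],
    [0.1, 0, -0.05, 0],
  ],
)

```text
time_s: 11.85
tcp_pos: [0.408, -0.1764, 0.2216]
tcp_rot: [0.001, -0.082, 0.997, -0.001]
wrist_force: [0.7, 0.1, -0.0]
opening: 0.0004
grasp_force: 0.0
```

```bash
python3 - <<'E'
from h import *
import cv2
o=env.get_obs();print(o['tcp_pos'],o['time_s'])
a=cv2.imread('pics/scene0.png');b=vision.camera("scene")[:,:,::-1]
f=lambda i:cv2.resize(i[140:320,185:345],(400,450),interpolation=cv2.INTER_CUBIC)
cv2.imwrite('pics/s5.png',np.hstack([f(a),f(b)]))
E
```

```text
[ 0.40804507 -0.17641208  0.22159862] 11.85
```

View pics/s5.png

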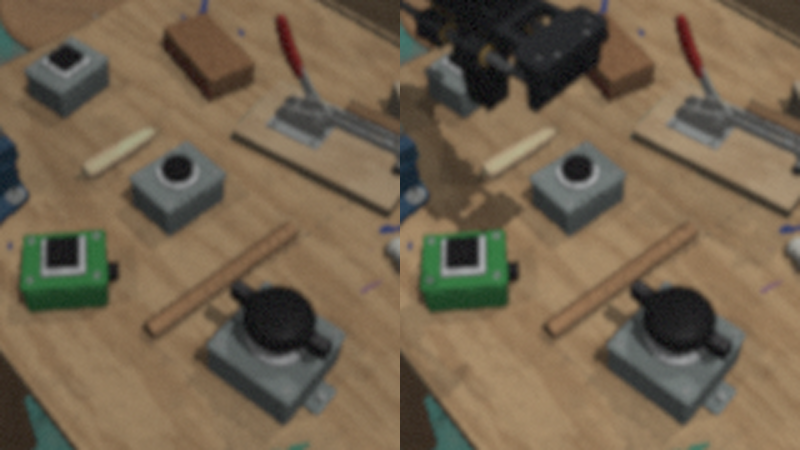

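Everything visible stands where it was: the round button at (577,168) and the head at (680,320) are both out again, and the arm is clear.

```bash
python3 -c "
from bench import close_job
print(close_job())"
```

```text
the job is handed in; nothing more can be done
None
```

The stop check is done and handed in at about 12 s: I pressed the stop button until it latched and twisted it free, then pressed the round button fully in, and the last picture shows both back out with nothing visible moved (the arm hid part of the square-key box).

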